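Clamp the glued board in the screw press

ROBOT

A 6-joint arm with a two-finger parallel gripper is mounted at the origin on the work surface. World frame = base frame: x ahead of the robot, y to its left, z up, the work surface at z = 0. Lengths are in mm, angles in rad, forces in N, time in s.
With the tool pointing down it reaches from about 250 to 725 mm from the base axis. Payload 9.7 kg.
Tool frame: the origin (TCP) lies at the very end of the fingers, on their centre line; the grasp point (between the pads) lies 19 mm behind it; z points along the fingers, y is the line along which they close (so a half turn about z gives the same grasp; the last joint's range is limited). The gripper opens to 85 mm and grips with 20 to 120 N. Pads are 22 mm wide; open, the fingers measure 114 mm over their backs; the gripper's body (76 mm by 85 mm) begins 54 mm behind the grasp point. The pads swing forward as they close: fully open they stand 13 mm farther back than shut.
Start: joints at [-1.119, 0.087, 0.176, 1.66, 0, 1.571], TCP at [240.119, -494.813, 231.284] pointing down, gripper open.
Joint ranges: [-3.13, 3.13], [-0.85, 1.81], [-1.15, 1.24], [-2.2, 2.28], [-1.44, 1.52], [-3.14, 3.14]. Speed limits (rad/s): [2.22, 2.22, 2.57, 3.14, 3.14, 3.14].

INTERFACE

Orientations are given as a 3x3 rotation matrix whose columns are the frame's x, y, z axes.
In Python, from rig import manip, viewer, order gives the robot as it stands. The module is installed in compiled form; this text tells all that it offers.
- The arm moves only by the shell command python3 -m pendant 'ROWS'. ROWS is a JSON object whose one key "plan" holds a list that holds one entry, the list of rows, each a list of 7 numbers: the opening, from 0 (shut) to 1 (fully open), then the shift along the tool's x, y, z in cm, then the turn, a rotation vector about the tool's x, y, z in degrees. A call has 1 to 12 rows; each row is the pose to reach, as a shift and turn from the pose commanded when the call began, along the tool's axes at that moment; what a row does not reach only later rows make up. A row lasts 1/10 s, in which the tool goes at most 50 mm and 8.59 degrees, less where a joint would pass 70% of its speed; a pose out of reach is approached as far as the arm can. A call with a gripper value outside its range is refused whole. The fingers move at their own pace and stop on an object; the grip force is fixed at half the most. Time passes only in rows, so rows that repeat a pose let the fingers close. It gives the time, the measured TCP pose, the force, the opening and the grip force at its end, in the units of the state.
- manip.sense(): the state, without advancing time (a new reading comes with each control period).
- viewer.get_image(name): name is "scene" or "side" or "wrist"; returns (picture, depth): 480x640x3 uint8, blue, green, red; 480x640 float32, mm along the optical axis (not along the pixel's ray), 0 where there is no reading.
- viewer.camera_model(name): a dict with "vfov" (degrees; the focal length in pixels is half the picture's height over the tangent of half this angle, whatever the lens; pixels are square), "cx", "cy" (the principal point, pixels), "D" ([k1, k2, p1, p2, k3] as OpenCV has them; the pictures are not rectified), "pose" (4x4, takes a point from camera to world coordinates). Camera axes: x right, y up, looking along -z (the intrinsics and any distortion apply to the point x, -y, -z); pixel columns grow to the right and rows downward; lengths in mm; the calibration is good to about 2 mm. A picture is of the moment at which its call begins: read the wrist's pose just before it. camera_model takes no time and is no camera call; for the wrist camera it gives the pose at the moment of the call.
- order.job_done(): hands the job in; it is judged then, once.
The state is a dict: "t": time; "joints": joint angles; "joint_velocities": joint speeds; "joint_torque": joint torques, N m; "position": TCP position; "tool_rot": TCP orientation; "force": force on the tool from outside, world axes, zero at the start; "wrist_torque": the same for the moment, N m; "width": opening from 0.0 (shut) to 1.0 (fully open); "grasp_force": force on a finger pad.
Only numpy, scipy, OpenCV 4.12 (cv2) and the standard library are available. Lean on these libraries where they do the work, as an engineer would, in place of code of your own. Each camera call takes 0.05 s, during which the arm holds its last target. There are 200 camera calls.

TASK

The round board on the bed of the blue screw press has just been glued to its cork backing. Fit the loose crank fully home on the square end of the press screw, wind the press down by the crank until its rubber face touches the board, then give it about a quarter turn more so the board is firmly clamped but not crushed. Leave the crank on the screw, let go, and do not disturb the bottles, cups and pump on the table.

Things in the scene. Friction and masses are not known exactly. Their poses are not given: they have to be found in the camera images.
- press: The blue bench screw press, held to the table by two clamps (out to y = +-157, below z = 41). Origin: underside of its base (190 x 260 mm, 16 thick), centre, below the screw axis. z up, y along the crosshead. Two columns 22 mm thick at y = +-105, nuts up to z = 134; crosshead 58 x 255 mm, z 98 to 126. The upright screw, 24 mm thick, comes out of the crosshead's middle.
- shoulder (a point): On the screw's axis, on the flat shoulder where its round part (24 mm) ends and the square end begins: 14 mm across flats, 24 mm tall, its top 3 mm chamfered by 2 mm a side. x and y point out of the square's flats, z up. About 176 to 178 mm above the table at the start; it turns and sinks with the screw.
- screw (a joint): Turn of the press screw in rad, growing as it is wound clockwise seen from above, which lowers screw and platen together by 12 mm a turn (right-hand thread). Starts between 0 and 1. Stiff: 0.7 N m to turn with no load, about 0.19 N m more per 100 N of pressing. It stays where it is left.
- platen: Steel pressing plate 130 x 150 x 14 mm on the screw's foot, sliding on the columns. Origin: centre of the steel's underside, below the screw axis, z up. Under it is glued a black rubber face of unknown thickness (4 to 12 mm). Once it touches, it presses back with about 67 N per mm of squeeze.
- board: Round pine board, 150 mm across and 21 mm thick with its cork backing, lying loose on a plywood packing board on the press bed, centred under the platen within 6 mm. Origin: centre of its underside. It starts 1.4 to 2.8 turns of the screw below the rubber.
- crank: Loose dark steel crank with a red handle, about 0.5 kg, starting flat on the table. Origin: underside of its hub, centre. z up, x along the flat arm (24 wide, 10 thick, underside at z = 0) to the handle at x = 75. Hub: a 34 mm square block with sides along x and y, 40 tall. Square socket in the hub's underside, 15 mm across, 28 deep, sides along x and y.
- socket (a point): Centre of the mouth of the crank's square socket, on the hub's underside (the crank's origin; same axes). It meets the point 'shoulder' when the crank is fully home; any of the four quarter turns fits.
- knob (a point): Middle of the crank's red handle: an upright round sleeve 22 mm thick, z = 14 to 70 mm above the hub's underside, 75 mm from the hub's axis (crank x = 75, y = 0, z = 42). The sleeve spins freely on its pin, so a gripper that holds it need not turn while winding.
- dye_blue: Bystander: dark blue dye bottle with a black dropper tip, 34 mm across, 114 tall, standing. Origin at its foot.
- dye_teal: Bystander: teal dye bottle with a black dropper tip, 34 mm across, 114 tall, standing. Origin at its foot.
- cup_small: Bystander: clear empty plastic cup, 66 mm across, 75 tall, standing. Origin at its foot.
- cup_tall: Bystander: clear empty plastic cup, 76 mm across, 105 tall, standing. Origin at its foot.
- pump: Bystander: white dispenser pump, about 130 x 45 x 26 mm, lying on the table on the other side of the press from the crank. Origin: on the table below its thick part.
Not all that is in view belongs to the job. What is meant by the crank is not pink or yellow, and is the smaller of those in its own colour.

How it is judged:
By the outcome, as a careful person would: the job done as asked, in the order asked, and still so for the second after the job is handed in, with the robot touching nothing.
It also fails if it takes over 70 s, if anything falls off the work surface, if the arm or the gripper's body presses on something with over 40 N, if the wrist force passes 120 N, or if a joint passes its speed limit or range.

## Working session

There is one attempt and no reset: what is moved stays moved. The work goes in short steps, Python scripts to look and compute and a shell command to move; the robot and the scene stay as the last step left them, time stands still between calls to the robot, and variables do not carry over. Pictures are saved under pics/ and viewed, at most 10 in all, crops included, and the job is handed in when it is done.

```bash
mkdir -p pics
cat > h.py <<'E'
import numpy as np, cv2
from rig import manip, viewer, order
def K(m):
    f=240/np.tan(np.radians(m["vfov"])/2); return np.array([[f,0,m["cx"]],[0,f,m["cy"]],[0,0,1.]])
def cloud(name,save=None):
    m=viewer.camera_model(name); im,d=viewer.get_image(name)
    if save: cv2.imwrite("pics/"+save,im)
    v,u=np.mgrid[0:480,0:640]
    n=cv2.undistortPoints(np.stack([u.ravel(),v.ravel()],1).astype(float)[:,None],K(m),np.array(m["D"],float))[:,0]
    z=d.ravel(); P=np.stack([n[:,0]*z,-n[:,1]*z,-z,np.ones_like(z)],1)@np.array(m["pose"]).T
    P=P[:,:3].reshape(480,640,3); P[d==0]=np.nan
    return im,d,P,m
E
python3 - <<'E'
from h import *
for n in("scene","side"):
    im,d,P,m=cloud(n,n+"1.png"); np.save(n+"P.npy",P); print(n,np.round(m["pose"],2).tolist(),m["vfov"])
s=manip.sense(); print(s["t"],s["position"],s["tool_rot"],s["force"],s["width"])
E
```

```text
scene [[-0.86, -0.33, 0.4, 1046.05], [0.52, -0.54, 0.66, 977.33], [0.0, 0.77, 0.63, 899.74], [0.0, 0.0, 0.0, 1.0]] 57.29801454890503
side [[-0.73, 0.52, -0.45, -161.41], [-0.68, -0.55, 0.48, 954.84], [0.0, 0.66, 0.75, 1326.61], [0.0, 0.0, 0.0, 1.0]] 49.45355237876948
0.1 [ 240.027293   -494.64351146  230.67342592] [[ 8.99670860e-01  4.36568554e-01 -4.91012119e-04]
 [ 4.36568830e-01 -8.99670269e-01  1.03162616e-03]
 [ 8.62653583e-06 -1.14248458e-03 -9.99999347e-01]] [-0.07488925 -0.25110389  0.2591014 ] 1.0000701545021882
```

View pics/scene1.png

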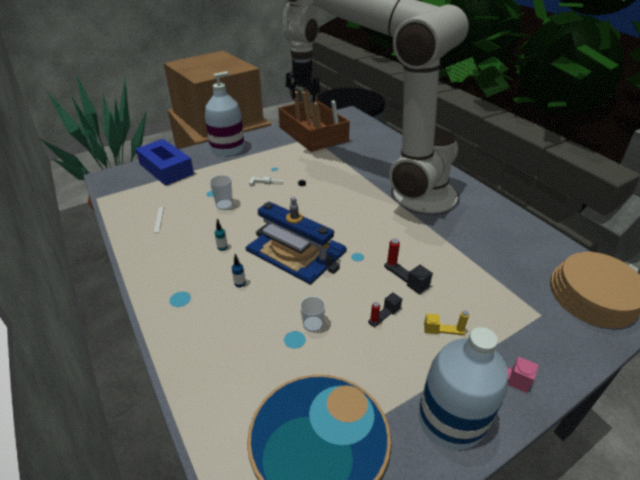

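View pics/side1.png

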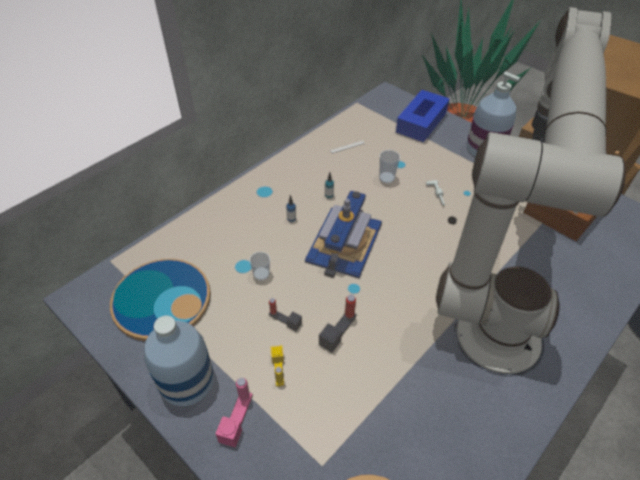

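Crank candidates in the scene picture are dark with red handle, large (hub 420,277); dark with red handle, small (hub 393,301, handle 375,313); yellow (447,324); and pink (523,373). The small dark one fits, being neither pink nor yellow and the smaller of the dark pair. I'll check it in a crop and measure.

Run:
```python
from h import *
a=cv2.imread("pics/scene1.png"); b=cv2.imread("pics/side1.png")
A=cv2.resize(a[235:345,350:480],(600,508),interpolation=3)[:,:400] 
B=cv2.resize(b[285:365,255:365],(550,400),interpolation=3)
C=cv2.resize(a[190:280,240:350],(400,327),interpolation=3)
o=np.zeros((600,800,3),np.uint8); o[:300,:400]=cv2.resize(a[235:335,350:483],(400,300),interpolation=3)
o[:300,400:]=cv2.resize(b[285:360,255:355],(400,300),interpolation=3)
o[300:,:400]=cv2.resize(a[190:280,235:355],(400,300),interpolation=3)
o[300:,400:]=cv2.resize(b[185:275,300:420],(400,300),interpolation=3)
cv2.imwrite("pics/crop1.png",o)
for n,im,pts in(("scene",a,dict(smallhub=(392,299),smallred=(376,308),bighub=(421,273),bigred=(394,244),screw=(294,202),arm=(385,309))),("side",b,dict(smallhub=(295,319),smallred=(273,304),bighub=(330,336),bigred=(351,300),screw=(348,204)))):
    P=np.load(n+"P.npy")
    for k,(u,v) in pts.items(): print(n,k,np.round(np.nanmedian(P[v-1:v+2,u-1:u+2].reshape(-1,3),0),1))
```

```text
scene smallhub [465.9 385.   43.3]
scene smallred [537.2 406.6  69.6]
scene bighub [347.5 362.5  61.3]
scene bigred [366.4 259.6 100.3]
scene screw [570.   40.  188.1]
scene arm [482.7 381.6   9.5]
side smallhub [450.  386.6  40.6]
side smallred [522.3 405.8  63.3]
side bighub [332.8 366.   55.5]
side bigred [351.6 257.7 101.8]
side screw [560.3  36.5 184.3]
```

View pics/crop1.png

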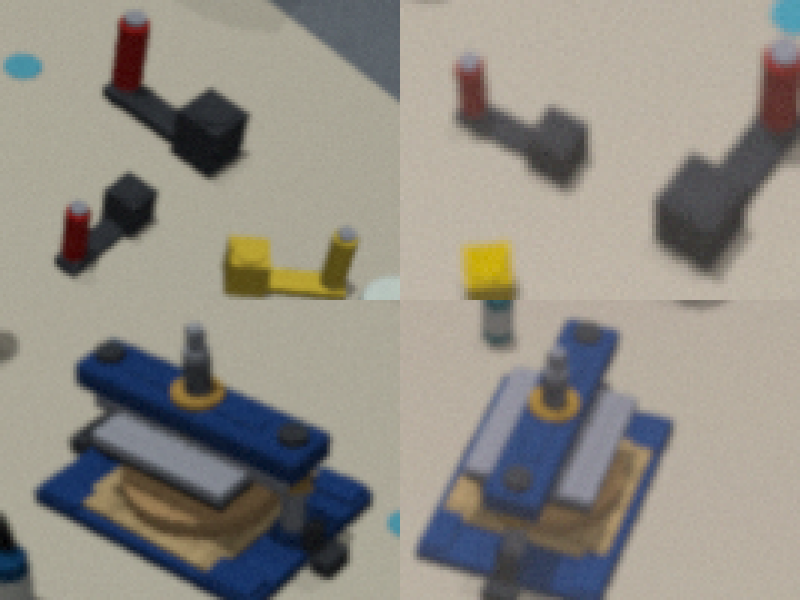

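The crop confirms it: the small dark crank with red handle is at about (130,200) in the upper-left panel (hub) and (75,230) (handle), clearly smaller than the other dark one. Next I'll look with the wrist camera.

Run:
```python
from h import *
m=viewer.camera_model("wrist"); s=manip.sense(); R=np.array(s["tool_rot"]); p=np.array(s["position"])
C=np.array(m["pose"]); print(np.round(R.T@C[:3,:3],3),np.round(R.T@(C[:3,3]-p),1),m["vfov"])
t=np.array([455,375,300.]); print("shift cm",R.T@(t-p)/10)
yaw=np.degrees(np.arctan2(R[1,0],R[0,0])); print("yaw x",yaw)
```

```text
[[-0.001  0.946  0.325]
 [ 1.     0.001  0.001]
 [ 0.001  0.325 -0.946]] [  84.7    0.  -142.9] 71.11042281215862
shift cm [ 57.30645285 -68.86212924  -6.8534936 ]
yaw x 25.885163046639953
```

```bash
python3 -m pendant '{"plan":[[[1,3,-3,-7,0,0,0],[1,28,-34,-7,0,0,0],[1,28,-34,-7,0,0,0],[1,28,-34,-7,0,0,0],[1,28,-34,-7,0,0,0],[1,28,-34,-7,0,0,0],[1,28,-34,-7,0,0,0],[1,28,-34,-7,0,0,0],[1,57,-69,-7,0,0,0],[1,57,-69,-7,0,0,0],[1,57,-69,-7,0,0,0],[1,57,-69,-7,0,0,0]]]}'
python3 - <<'E'
from h import *
s=manip.sense(); R=np.array(s["tool_rot"]);t=np.array([455,375,300.]); print("shift cm",R.T@(t-s["position"])/10,R)
E
```

```text
t: 1.3
position: [375.7, 66.1, 298.7]
tool_rot: [[0.9, 0.437, 0.001], [0.437, -0.9, -0.0], [0.0, 0.0, -1.0]]
force: [1.5, -1.0, -0.2]
width: 0.998
grasp_force: 0.0
shift cm [ 20.62163142 -24.32438842  -0.12993851] [[ 8.99563416e-01  4.36789857e-01  5.30296288e-04]
 [ 4.36789929e-01 -8.99563537e-01 -2.24467418e-05]
 [ 4.67230696e-04  2.51820346e-04 -9.99999859e-01]]
```

```bash
python3 -m pendant '{"plan":[[[1,20,-24.5,0,0,0,8],[1,20,-24.5,0,0,0,10],[1,20,-24.5,0,0,0,10],[1,20,-24.5,0,0,0,10],[1,20,-24.5,0,0,0,10],[1,20,-24.5,0,0,0,10],[1,20,-24.5,0,0,0,10],[1,20,-24.5,0,0,0,10],[1,20,-24.5,0,0,0,10]]]}'
cat >> h.py <<'E'
def rel(t,yaw=None,up=None):
    s=manip.sense(); R=np.array(s["tool_rot"]); print("shift cm",np.round(R.T@(np.array(t)-s["position"])/10,2),"yaw",np.round(np.degrees(np.arctan2(R[1,0],R[0,0])),2),"t",s["t"],"pos",np.round(s["position"],1),"f",np.round(s["force"],1))
E
python3 - <<'E'
from h import *
im,d,P,m=cloud("wrist","w1.png"); np.save("w1.npy",P)
g=im.max(2); dark=(g<90)
X=P.reshape(-1,3); sel=(abs(X[:,2]-40)<5)&(abs(X[:,0]-460)<45)&(abs(X[:,1]-387)<45)
q=X[sel]; print("hub top",len(q),q.mean(0),cv2.minAreaRect(q[:,:2].astype(np.float32)))
b,gg,r=[im[...,i].reshape(-1).astype(int) for i in range(3)]
sel=(r>80)&(r>2*gg)&(abs(X[:,0]-530)<50)&(abs(X[:,1]-400)<50); q=X[sel]; print("red",len(q),q.mean(0),q[:,2].max())
sel=(abs(X[:,2]-72)<6)&(abs(X[:,0]-530)<50)&(abs(X[:,1]-400)<50); q=X[sel]; print("cap",len(q),np.median(q,0))
rel([0,0,0])
E
```

```text
t: 2.2
position: [495.2, 191.0, 298.5]
tool_rot: [[0.94, 0.342, -0.014], [0.342, -0.939, 0.033], [-0.002, -0.036, -0.999]]
force: [-0.5, 0.7, -0.6]
width: 0.999
grasp_force: 0.0
hub top 804 [462.90207373 383.36777958  41.56337154] ((461.4446105957031, 384.31561279296875), (34.874107360839844, 35.46523666381836), 11.495281219482422)
red 186 [539.85232583 394.27776317  59.18693971] 72.64661909260656
cap 330 [535.44556095 397.70498523  73.53419851]
shift cm [-53.07   2.07  29.86] yaw 20.04 t 2.25 pos [495.7 191.2 298.3] f [-0.7 -0.6 -1.2]
```

View pics/w1.png

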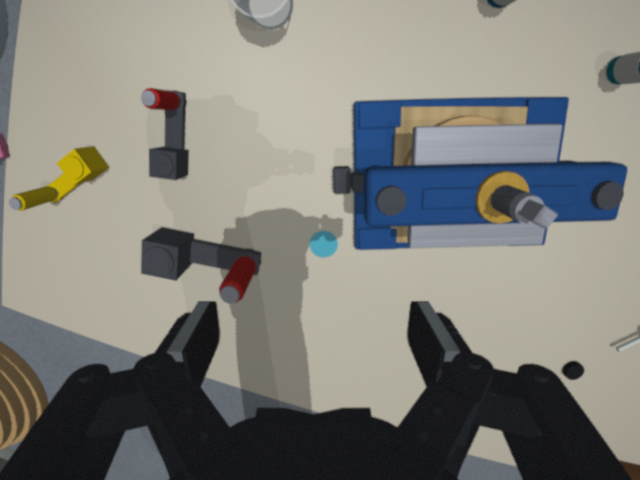

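The wrist view shows the small crank (hub 168,163; handle top 150,98), the large one (165,252), the yellow one (65,178), and the press with the screw's square end at (543,213). The arm fell short of its target, so I'll check the joints.

Run:
```python
from h import *
s=manip.sense(); print(np.round(s["joints"],3),np.round(s["joint_velocities"],3)); rel([455,375,300])
P=np.load("w1.npy"); X=P.reshape(-1,3)
q=X[(abs(X[:,0]-565)<40)&(abs(X[:,1]-38)<40)&(X[:,2]>190)&(X[:,2]<215)]; print("screw top",len(q),np.median(q,0),q[:,2].max())
# crosshead
q=X[(abs(X[:,2]-112-14)<5)&(abs(X[:,0]-565)<160)&(abs(X[:,1]-38)<160)]; print(cv2.minAreaRect(q[:,:2].astype(np.float32)),q.mean(0))
```

```text
[0.349 0.08  0.3   1.793 0.036 3.141] [-0.003 -0.018 -0.023 -0.004 -0.002  0.   ]
shift cm [  2.47 -18.65   0.51] yaw 20.04 t 2.25 pos [495.7 191.2 298.3] f [-0.7 -0.6 -1.2]
screw top 452 [569.98138755  39.9111177  199.90054739] 202.8160907457342
((569.9199829101562, 36.048583984375), (58.236351013183594, 255.33966064453125), 22.47542381286621) [569.59520026  46.55802519 126.3939244 ]
```

Joint 6 hit its range limit, so I'll turn the other way, with tool x opposite to the crank arm.

```bash
python3 -m pendant '{"plan":[[[1,0,0,0,0,0,-8],[1,1,-4,0,0,0,-16],[1,2,-9,0,0,0,-24],[1,3,-14,0,0,0,-32],[1,3.4,-19,2,0,0,-40],[1,3.4,-19,2,0,0,-48],[1,3.4,-19,2,0,0,-56],[1,3.4,-19,2,0,0,-64],[1,3.4,-19,2,0,0,-72],[1,3.4,-19,2,0,0,-80],[1,3.4,-19,2,0,0,-88],[1,3.4,-19,2,0,0,-96]]]}'
python3 -c "
from h import *
rel([462,384,220]); s=manip.sense(); print(np.round(s['joints'],3),np.round(s['tool_rot'],3))"
```

```text
t: 3.45
position: [461.3, 381.2, 285.9]
tool_rot: [[-0.444, 0.896, -0.013], [0.896, 0.444, 0.034], [0.036, 0.003, -0.999]]
force: [0.7, 0.1, -0.8]
width: 1.0
grasp_force: 0.0
shift cm [-0.02  0.16  6.59] yaw 116.35 t 3.45 pos [461.3 381.2 285.9] f [ 0.7  0.1 -0.8]
[0.674 0.227 0.442 1.775 0.035 1.785] [[-0.444  0.896 -0.013]
 [ 0.896  0.444  0.034]
 [ 0.036  0.003 -0.999]]
```

```bash
cat >> h.py <<'E'
from scipy.spatial.transform import Rotation as Ro
def goto(t,yaw):
    s=manip.sense(); R=np.array(s["tool_rot"]); c,n=np.cos(np.radians(yaw)),np.sin(np.radians(yaw))
    G=np.array([[c,n,0],[n,-c,0],[0,0,-1]]); rv=Ro.from_matrix(R.T@G).as_rotvec(degrees=True)
    print("t %.2f"%s["t"],"pos",np.round(s["position"],1),"f",np.round(s["force"],1),"w %.3f"%s["width"],"j6 %.2f"%s["joints"][5],"SHIFT",np.round(R.T@(np.array(t)-s["position"])/10,2),"ROT",np.round(rv,2))
E
python3 -c "
from h import *
goto([462,384,220],191)"
```

```text
t 3.45 pos [461.3 381.2 285.9] f [ 0.7  0.1 -0.8] w 1.000 j6 1.79 SHIFT [-0.02  0.16  6.59] ROT [  1.5   -1.66 -74.65]
```

```bash
python3 -m pendant '{"plan":[[[1,0,0.2,5,1.5,-1.7,-74.7],[1,0,0.2,6.6,1.5,-1.7,-74.7],[1,0,0.2,6.6,1.5,-1.7,-74.7],[1,0,0.2,6.6,1.5,-1.7,-74.7],[1,0,0.2,6.6,1.5,-1.7,-74.7],[1,0,0.2,6.6,1.5,-1.7,-74.7],[1,0,0.2,6.6,1.5,-1.7,-74.7],[1,0,0.2,6.6,1.5,-1.7,-74.7],[1,0,0.2,6.6,1.5,-1.7,-74.7],[1,0,0.2,6.6,1.5,-1.7,-74.7],[1,0,0.2,6.6,1.5,-1.7,-74.7]]]}'
cat > crank.py <<'E'
from h import *
im,d,P,m=cloud("wrist","w2.png"); np.save("w2.npy",P); X=P.reshape(-1,3)
q=X[(abs(X[:,2]-40)<5)&(abs(X[:,0]-462)<40)&(abs(X[:,1]-384)<40)]
rc=cv2.minAreaRect(q[:,:2].astype(np.float32)); print("hub",len(q),np.median(q,0),rc)
q=X[(X[:,2]>66)&(X[:,2]<80)&(abs(X[:,0]-535)<40)&(abs(X[:,1]-398)<40)]
print("cap",len(q),np.median(q,0),cv2.minAreaRect(q[:,:2].astype(np.float32)))
q=X[(abs(X[:,2])<6)&(abs(X[:,0]-462)<60)&(abs(X[:,1]-384)<60)]; print("table z",np.median(q[:,2]))
q=X[(abs(X[:,2]-10)<4)&(abs(X[:,0]-500)<20)&(abs(X[:,1]-391)<25)]; print("arm",len(q),np.median(q,0),cv2.minAreaRect(q[:,:2].astype(np.float32)))
goto([462,384,10],191)
E
python3 crank.py
```

```text
t: 4.55
position: [462.3, 384.5, 219.8]
tool_rot: [[-0.983, -0.183, 0.0], [-0.183, 0.983, -0.0], [-0.0, -0.0, -1.0]]
force: [0.3, -0.0, 0.0]
width: 0.998
grasp_force: 0.0
hub 1180 [459.96248061 384.8265481   41.87266969] ((461.4523010253906, 384.61566162109375), (34.61861801147461, 33.4130859375), 11.32601547241211)
cap 337 [531.49547099 400.20845837  73.13440692] ((533.1217041015625, 400.62835693359375), (20.650667190551758, 18.112546920776367), 82.6673812866211)
table z 0.6409348055191799
arm 611 [503.08350044 394.48431214  10.29968238] ((504.5875244140625, 394.14898681640625), (35.24559783935547, 23.586071014404297), 11.035886764526367)
t 4.60 pos [462.3 384.5 219.8] f [-0.9  1.3 -0. ] w 1.000 j6 0.51 SHIFT [ 0.04 -0.03 20.98] ROT [-0.02  0.   -0.44]
```

View pics/w2.png

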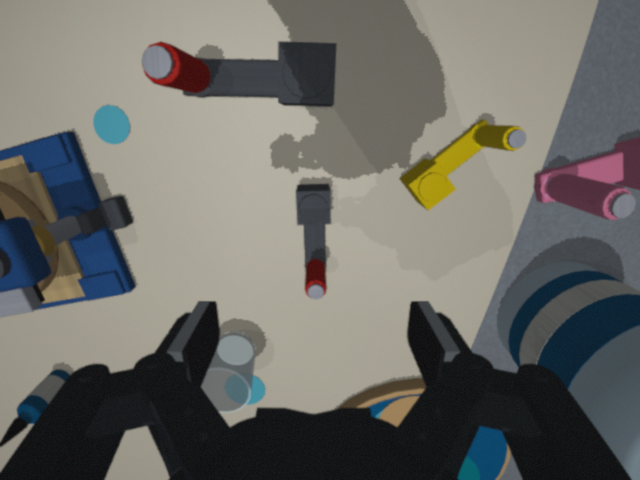

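The hub is at (313,205) with the handle at (315,285), aligned with the fingers, and the cup at (235,350) is clear. I'll go down and grip.

```bash
python3 -m pendant '{"plan":[[[1,0.1,0,5,0,0,-0.4],[1,0.1,0,10,0,0,-0.4],[1,0.1,0,15,0,0,-0.4],[1,0.1,0,18,0,0,-0.4],[1,0.1,0,20,0,0,-0.4],[1,0.1,0,21.2,0,0,-0.4],[1,0.1,0,21.2,0,0,-0.4],[0,0.1,0,21.2,0,0,-0.4],[0,0.1,0,21.2,0,0,-0.4],[0,0.1,0,21.2,0,0,-0.4],[0,0.1,0,21.2,0,0,-0.4],[0,0.1,0,21.2,0,0,-0.4]]]}'; python3 -m pendant '{"plan":[[[0,0,0,0,0,0,0],[0,0,0,0,0,0,0],[0,0,0,0,0,0,0],[0,0,0,-1,0,0,0],[0,0,0,-4,0,0,0],[0,0,0,-9,0,0,0],[0,0,0,-14,0,0,0],[0,0,0,-19,0,0,0],[0,0,0,-24,0,0,0],[0,0,0,-28,0,0,0],[0,0,0,-28,0,0,0]]]}'
python3 -c "
from h import *
goto([462,384,290],191)
im,d,P,m=cloud('wrist','w3.png'); np.save('w3.npy',P)"
```

```text
t: 5.8
position: [462.0, 384.7, 8.9]
tool_rot: [[-0.981, -0.193, 0.002], [-0.193, 0.981, 0.001], [-0.002, 0.0, -1.0]]
force: [0.4, -0.3, 6.5]
width: 0.388
grasp_force: 61.1
t: 6.9
position: [462.0, 385.0, 294.2]
tool_rot: [[-0.981, -0.193, 0.007], [-0.193, 0.981, 0.005], [-0.007, 0.004, -1.0]]
force: [-0.3, -0.5, -5.3]
width: 0.388
grasp_force: 61.1
t 6.90 pos [462.  385.  294.2] f [-0.3 -0.5 -5.3] w 0.388 j6 0.50 SHIFT [ 0.02 -0.1   0.42] ROT [0.21 0.42 0.13]
```

```bash
python3 -c "
from h import *
goto([569,40,380],180)"
```

```text
t 6.95 pos [461.9 384.9 290.4] f [ 0.6  0.  -6.4] w 0.389 j6 0.50 SHIFT [ -3.89 -35.9   -9.  ] ROT [ 0.12  0.21 11.13]
```

View pics/w3.png

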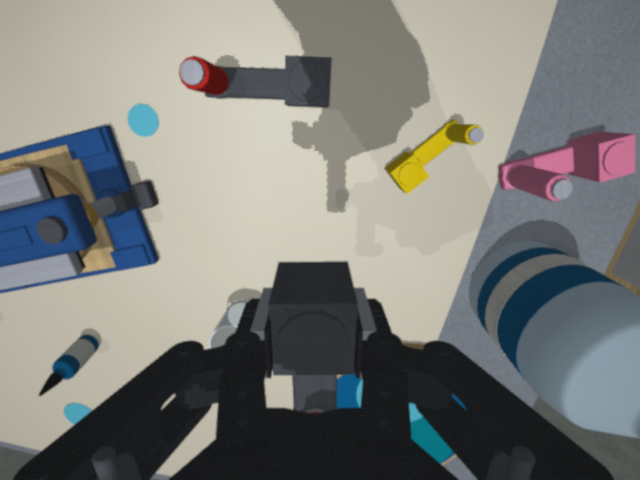

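The crank is held squarely between the fingers, with the hub top at (315,335). Next I'll move over the press at the same stand-off as before.

```bash
python3 -m pendant '{"plan":[[[0,-3.9,-5,-4,0,0,5],[0,-3.9,-10,-9,0,0,11.1],[0,-3.9,-15,-9,0,0,11.1],[0,-3.9,-20,-9,0,0,11.1],[0,-3.9,-25,-9,0,0,11.1],[0,-3.9,-30,-9,0,0,11.1],[0,-3.9,-35.9,-9,0,0,11.1],[0,-3.9,-35.9,-9,0,0,11.1],[0,-3.9,-35.9,-9,0,0,11.1],[0,-3.9,-35.9,-9,0,0,11.1]]]}'
python3 - <<'E'
from h import *
im,d,P,m=cloud("wrist","w4.png"); np.save("w4.npy",P); np.save("w4d.npy",d); X=P.reshape(-1,3)
goto([569,40,380],180)
s=manip.sense(); R=np.array(s["tool_rot"]); p=s["position"]
T=(X-p)@R
q=T[(abs(T[:,0])<30)&(abs(T[:,1])<20)&(abs(T[:,2]+33)<6)]; print("hub in tool",len(q),np.median(q,0),cv2.minAreaRect(q[:,:2].astype(np.float32)))
q=X[(abs(X[:,0]-570)<25)&(abs(X[:,1]-40)<25)&(X[:,2]>196)&(X[:,2]<210)]; print("sq top",len(q),np.median(q,0),cv2.minAreaRect(q[:,:2].astype(np.float32)))
for lo,hi in((180,196),(160,176)):
  q=X[(abs(X[:,0]-570)<30)&(abs(X[:,1]-40)<30)&(X[:,2]>lo)&(X[:,2]<hi)]; print(lo,len(q),np.median(q,0))
v,u=np.where((P[...,2]>160)&(P[...,2]<215)&(abs(P[...,0]-570)<30)&(abs(P[...,1]-40)<30)); print(u.min(),u.max(),v.min(),v.max())
c=im[v.min()-15:v.max()+15,u.min()-15:u.max()+15]; print(c.shape,v.min()-15,u.min()-15)
cv2.imwrite("pics/w4c.png",cv2.resize(c,None,fx=7,fy=7,interpolation=cv2.INTER_CUBIC)[:600,:800])
E
```

```text
t: 7.95
position: [569.0, 38.7, 375.8]
tool_rot: [[-1.0, 0.002, -0.003], [0.002, 1.0, -0.0], [0.003, -0.0, -1.0]]
force: [-0.3, 0.9, -5.9]
width: 0.389
grasp_force: 61.8
t 8.00 pos [568.8  39.8 376.2] f [-0.4  0.8 -5.5] w 0.389 j6 0.07 SHIFT [-0.02  0.02 -0.38] ROT [-0.01 -0.16 -0.01]
hub in tool 7524 [  4.50083211  -0.39768433 -32.87132695] ((0.5611019134521484, 0.03497314453125), (39.98238754272461, 35.655364990234375), 89.73176574707031)
sq top 204 [569.07301336  36.04965056 200.66965087] ((570.205810546875, 35.854469299316406), (13.897626876831055, 14.274635314941406), 81.36366271972656)
180 49 [563.30012098  36.965711   186.88276472]
160 90 [559.76827204  36.36114144 167.33190188]
299 322 191 218
(57, 53, 3) 176 284
```

View pics/w4c.png

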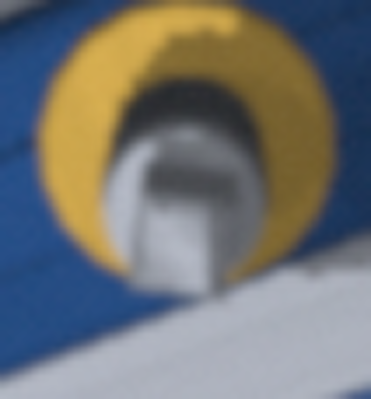

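The crop shows the square end at (175,240), standing slightly rotated on its round shoulder, which is partly in shadow. I need a closer, settled look for its angle.

```bash
python3 -m pendant '{"plan":[[[0,-2,-0.4,5,0,0,0],[0,-2,-0.4,10,0,0,0],[0,-2,-0.4,12.5,0,0,0],[0,-2,-0.4,12.5,0,0,0],[0,-2,-0.4,12.5,0,0,0],[0,-2,-0.4,12.5,0,0,0]]]}'
python3 - <<'E'
from h import *
S=manip.sense(); im,d,P,m=cloud("wrist","w5.png"); np.save("w5.npy",P); X=P.reshape(-1,3)
R=np.array(S["tool_rot"]); p=S["position"]; T=(X-p)@R; goto([570,36,250],180)
q=T[(abs(T[:,0])<30)&(abs(T[:,1])<15)]
f=q[(q[:,2]>-25)&(q[:,2]<-5)&(abs(q[:,0]-17)<8)]; print("front face x",len(f),np.median(f,0),f[:,0].std())
t=q[abs(q[:,2]-np.median(q[abs(q[:,2]+33)<6][:,2]))<1.5]; print("hub top",len(t),np.median(t,0),np.percentile(t[:,0],[1,5,95,99]))
near=(abs(P[...,0]-570)<25)&(abs(P[...,1]-36)<25)
for lo,hi in((199,206),(197,206)):
  q=X[(near&(P[...,2]>lo)&(P[...,2]<hi)).ravel()]; r=cv2.minAreaRect(q[:,:2].astype(np.float32)); print("top",lo,len(q),np.median(q,0),r)
q=X[(near&(P[...,2]>172)&(P[...,2]<181)).ravel()]; print("shoulder",len(q),np.median(q,0))
v,u=np.where(near&(P[...,2]>160)&(P[...,2]<215)); v0,u0=v.min()-10,u.min()-10; print(v0,u0,v.max(),u.max())
c=cv2.resize(im[v0:v.max()+10,u0:u.max()+10],None,fx=8,fy=8,interpolation=cv2.INTER_CUBIC); print(c.shape)
cv2.imwrite("pics/w5c.png",c[:600,:800])
E
```

```text
t: 8.6
position: [589.6, 36.5, 255.5]
tool_rot: [[-1.0, -0.002, 0.004], [-0.002, 1.0, -0.0], [-0.004, -0.0, -1.0]]
force: [0.5, 0.0, -4.1]
width: 0.389
grasp_force: 61.9
t 8.65 pos [589.7  36.3 255.5] f [ 0.2 -0.6 -4.7] w 0.389 j6 0.06 SHIFT [ 1.97 -0.03  0.54] ROT [-0.01  0.23  0.08]
front face x 1510 [ 17.44620196  -0.11491514 -15.61117121] 0.33239832017688126
hub top 3816 [  2.49330586   0.26352042 -33.64989203] [-14.35209213 -11.0483386   14.47735519  17.47214827]
top 199 416 [569.38429678  35.54669481 200.97338943] ((569.7368774414062, 35.766754150390625), (13.721697807312012, 13.878103256225586), 81.0376968383789)
top 197 493 [569.06059381  35.53977505 200.74169923] ((570.1195678710938, 35.66670608520508), (13.934208869934082, 14.625852584838867), 81.71053314208984)
shoulder 447 [563.8395298   35.41327362 177.28934848]
185 284 239 329
(512, 440, 3)
```

View pics/w5c.png

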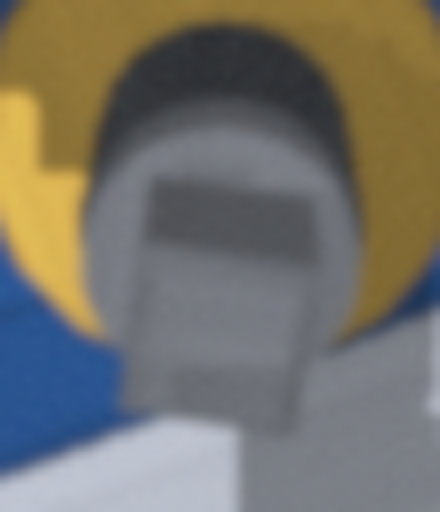

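Run:
```python
from h import *
P=np.load("w5.npy"); X=P.reshape(-1,3)
q=X[(abs(X[:,0]-563)<3.5)&(abs(X[:,1]-35.8)<6)&(X[:,2]>182)&(X[:,2]<195)]
k=np.polyfit(q[:,1],q[:,0],1); print(len(q),k,np.degrees(np.arctan(k[0])),np.polyval(k,35.8))
for a,b in(((284+155/8,185+178/8),(284+315/8,185+198/8)),):
    print(P[int(a[1]),int(a[0])],P[int(b[1]),int(b[0])])
goto([570.45,35.75,217],171.7)
```

```text
98 [1.55061497e-01 5.57577278e+02] 8.81417381423984 563.1284793447064
[561.83927724  30.07724373 179.90225281] [564.0343604   43.56209865 176.75624937]
t 8.65 pos [589.7  36.3 255.5] f [ 0.2 -0.6 -4.7] w 0.389 j6 0.06 SHIFT [ 1.94 -0.05  3.84] ROT [0.   0.23 8.38]
```

```bash
python3 -m pendant '{"plan":[[[0,1.9,-0.05,0,0,0.2,8.5],[0,1.9,-0.05,3,0,0.2,8.7],[0,1.9,-0.05,3.8,0,0.2,8.7],[0,1.9,-0.05,3.8,0,0.2,8.7],[0,1.9,-0.05,3.8,0,0.2,8.7],[0,1.9,-0.05,3.8,0,0.2,8.7],[0,1.9,-0.05,3.8,0,0.2,8.7]]]}'
python3 -c "
from h import *
goto([570.5,35.75,186],171.4)"
```

```text
t: 9.35
position: [570.5, 35.2, 215.8]
tool_rot: [[-0.989, 0.151, -0.002], [0.151, 0.989, -0.0], [0.002, -0.0, -1.0]]
force: [0.2, -0.5, -5.5]
width: 0.385
grasp_force: 61.8
t 9.35 pos [570.5  35.2 215.8] f [ 0.2 -0.5 -5.5] w 0.385 j6 0.21 SHIFT [-0.    0.05  2.98] ROT [-0.02 -0.11 -0.06]
```

Descending in small steps, watching the force.

```bash
python3 -m pendant '{"plan":[[[0,0,0.04,0.4,0,0,0],[0,0,0.04,0.6,0,0,0],[0,0,0.04,0.8,0,0,0],[0,0,0.04,1.0,0,0,0],[0,0,0.04,1.2,0,0,0],[0,0,0.04,1.2,0,0,0]]]}'
```

```text
t: 9.95
position: [570.2, 35.4, 202.5]
tool_rot: [[-0.989, 0.151, -0.003], [0.151, 0.989, -0.0], [0.003, -0.001, -1.0]]
force: [3.1, -1.0, -6.7]
width: 0.391
grasp_force: 61.8
```

```bash
python3 -m pendant '{"plan":[[[0,-0.02,0.02,0.4,0,0,0],[0,-0.02,0.02,0.7,0,0,0],[0,-0.02,0.02,1.0,0,0,0],[0,-0.02,0.02,1.3,0,0,0],[0,-0.02,0.02,1.5,0,0,0],[0,-0.02,0.02,1.5,0,0,0]]]}'
```

```text
t: 10.55
position: [570.2, 35.5, 187.4]
tool_rot: [[-0.989, 0.151, -0.004], [0.151, 0.989, -0.001], [0.003, -0.001, -1.0]]
force: [2.2, -4.7, -4.9]
width: 0.391
grasp_force: 62.0
```

```bash
python3 -m pendant '{"plan":[[[0,0,0,0.1,0,0,0],[0,0,0,0.2,0,0,0],[0,0,0,0.3,0,0,0],[0,0,0,0.3,0,0,0],[0,0,0,0.3,0,0,0]]]}'
```

```text
t: 11.05
position: [570.2, 35.5, 185.8]
tool_rot: [[-0.989, 0.151, -0.002], [0.151, 0.989, -0.001], [0.002, -0.001, -1.0]]
force: [-1.7, -5.5, 3.3]
width: 0.39
grasp_force: 63.1
```

Home: contact with the shoulder at TCP z 185.8. Release, lift, and move over the handle, which lies along tool −x.

```bash
python3 -m pendant '{"plan":[[[1,0,0,0,0,0,0],[1,0,0,0,0,0,0],[1,0,0,0,0,0,0],[1,0,0,0,0,0,0],[1,0,0,-3,0,0,0],[1,0,0,-7,0,0,0],[1,0,0,-9.5,0,0,0],[1,-4,0,-9.5,0,0,0],[1,-7.45,0,-9.5,0,0,0],[1,-7.45,0,-9.5,0,0,0],[1,-7.45,0,-9.5,0,0,0]]]}'
python3 - <<'E'
from h import *
im,d,P,m=cloud("wrist","w6.png"); X=P.reshape(-1,3)
goto([644.3,24.5,209],171.4)
q=X[(abs(X[:,0]-570)<24)&(abs(X[:,1]-36)<24)&(X[:,2]>210)&(X[:,2]<228)]; print("hub top",len(q),np.median(q,0),cv2.minAreaRect(q[:,:2].astype(np.float32)))
q=X[(abs(X[:,0]-644)<20)&(abs(X[:,1]-24)<20)&(X[:,2]>240)&(X[:,2]<260)]; print("cap",len(q),np.median(q,0) if len(q) else 0)
E
```

```text
t: 12.15
position: [644.4, 24.6, 278.1]
tool_rot: [[-0.989, 0.151, -0.006], [0.151, 0.989, -0.0], [0.006, -0.001, -1.0]]
force: [0.2, -0.1, 0.5]
width: 0.998
grasp_force: 0.0
t 12.20 pos [643.8  24.7 279.2] f [-0.8 -0.8  0.3] w 1.002 j6 0.19 SHIFT [-0.08 -0.01  7.02] ROT [-0.04 -0.24 -0.07]
hub top 3411 [570.90220168  35.6829457  219.2610276 ] ((571.523193359375, 35.495941162109375), (33.69736099243164, 34.330596923828125), 81.63831329345703)
cap 968 [644.61104439  25.50440328 247.11542697]
```

View pics/w6.png

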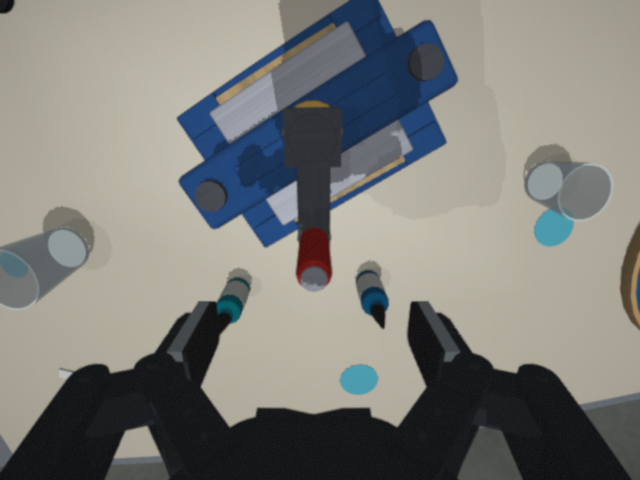

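The crank sits home on the screw: hub top at (313,135), reading z 219 with the known +2 bias. The handle (314,275) lies between the open fingers. I'll descend and grip it.

```bash
python3 -m pendant '{"plan":[[[1,-0.05,0,2.5,0,-0.2,0],[1,-0.05,0,5,0,-0.2,0],[1,-0.05,0,7,0,-0.2,0],[1,-0.05,0,7,0,-0.2,0],[0,-0.05,0,7,0,-0.2,0],[0,-0.05,0,7,0,-0.2,0],[0,-0.05,0,7,0,-0.2,0],[0,-0.05,0,7,0,-0.2,0],[0,-0.05,0,7,0,-0.2,0],[0,-0.05,0,7,0,-0.2,0],[0,-0.05,0,7,0,-0.2,0]]]}'
python3 - <<'E'
from h import *
goto([644.3,24.5,209],171.4)
th=np.radians(15)
for n in range(0,13):
  a=np.radians(15*n); # crank angle -8.6 - a ; tool frame: centre at +75 x; clockwise from above
  print(n*15, "x %.2f y %.2f z %.3f"%(7.5*(1-np.cos(a)), -7.5*np.sin(a), 12*n*15/360/10))
E
```

```text
t: 13.3
position: [644.7, 24.5, 210.0]
tool_rot: [[-0.989, 0.151, 0.001], [0.151, 0.989, -0.001], [-0.001, -0.001, -1.0]]
force: [0.8, 0.1, 4.0]
width: 0.241
grasp_force: 58.5
t 13.30 pos [644.7  24.5 210. ] f [0.8 0.1 4. ] w 0.241 j6 0.19 SHIFT [ 0.04 -0.    0.1 ] ROT [-0.03  0.08 -0.07]
0 x 0.00 y -0.00 z 0.000
15 x 0.26 y -1.94 z 0.050
30 x 1.00 y -3.75 z 0.100
45 x 2.20 y -5.30 z 0.150
60 x 3.75 y -6.50 z 0.200
75 x 5.56 y -7.24 z 0.250
90 x 7.50 y -7.50 z 0.300
105 x 9.44 y -7.24 z 0.350
120 x 11.25 y -6.50 z 0.400
135 x 12.80 y -5.30 z 0.450
150 x 14.00 y -3.75 z 0.500
165 x 14.74 y -1.94 z 0.550
180 x 15.00 y -0.00 z 0.600
```

Clockwise from above means −y tool first. Here are the first half turn and a second half turn; contact is not expected before 1.4 turns.

```bash
python3 -m pendant '{"plan":[[[0,0.26,-1.94,0.05,0,0,0],[0,1.0,-3.75,0.1,0,0,0],[0,2.2,-5.3,0.15,0,0,0],[0,3.75,-6.5,0.2,0,0,0],[0,5.56,-7.24,0.25,0,0,0],[0,7.5,-7.5,0.3,0,0,0]]]}'; python3 -c "
from h import *
s=manip.sense();p=np.array(s['position'])-[570.1,35.7,0];print(np.hypot(*p[:2]),np.degrees(np.arctan2(p[1],p[0])),s['wrist_torque'])"
```

```text
t: 13.9
position: [561.0, -40.1, 209.3]
tool_rot: [[-0.988, 0.152, 0.009], [0.152, 0.988, -0.003], [-0.009, -0.001, -1.0]]
force: [9.1, -3.8, 13.1]
width: 0.238
grasp_force: 60.9
76.31360856591408 -96.86232782674342 [ 0.16723572 -2.4843149  -0.0296634 ]
```

```bash
python3 -m pendant '{"plan":[[[0,1.94,0.26,0.05,0,0,0],[0,3.75,1.0,0.1,0,0,0],[0,5.3,2.2,0.15,0,0,0],[0,6.5,3.75,0.2,0,0,0],[0,7.24,5.56,0.25,0,0,0],[0,7.5,7.5,0.3,0,0,0],[0,7.24,9.44,0.35,0,0,0],[0,6.5,11.25,0.4,0,0,0],[0,5.3,12.8,0.45,0,0,0],[0,3.75,14.0,0.5,0,0,0],[0,1.94,14.74,0.55,0,0,0],[0,0,15,0.6,0,0,0]]]}'
cat > a.py <<'E'
from h import *
s=manip.sense();p=np.array(s['position'])-[570.1,35.7,0];a=np.arctan2(p[1],p[0]); f=np.array(s['force'])
print("r %.1f wound %.1f z %.1f"%(np.hypot(*p[:2]),(-8.6-np.degrees(a))%360,p[2]),"F tang %.1f rad %.1f z %.1f"%(f[:2]@[-np.sin(a),np.cos(a)],f[:2]@[np.cos(a),np.sin(a)],f[2]),s['width'],"t %.2f"%s['t'])
E
python3 a.py
```

```text
t: 15.1
position: [581.2, 110.0, 202.6]
tool_rot: [[-0.989, 0.15, 0.001], [0.15, 0.989, -0.002], [-0.001, -0.002, -1.0]]
force: [-8.7, -6.4, 16.8]
width: 0.236
grasp_force: 62.2
r 75.1 wound 269.9 z 202.6 F tang 7.7 rad -7.6 z 16.8 0.23611802570880908 t 15.10
```

```bash
python3 -m pendant '{"plan":[[[0,-1.94,-0.26,0.02,0,0,0],[0,-3.75,-1.0,0.06,0,0,0],[0,-5.3,-2.2,0.1,0,0,0],[0,-6.5,-3.75,0.15,0,0,0],[0,-7.24,-5.56,0.2,0,0,0],[0,-7.5,-7.5,0.25,0,0,0],[0,-7.24,-9.44,0.3,0,0,0],[0,-6.5,-11.25,0.35,0,0,0],[0,-5.3,-12.8,0.4,0,0,0],[0,-3.75,-14.0,0.45,0,0,0],[0,-1.94,-14.74,0.5,0,0,0],[0,0,-15,0.55,0,0,0]]]}'; python3 a.py
python3 - <<'E'
from h import *
for n in("scene","side"): im,d,P,m=cloud(n,n+"2.png"); np.save(n+"P2.npy",P)
E
```

```text
t: 16.3
position: [560.7, -39.6, 197.3]
tool_rot: [[-0.988, 0.152, 0.008], [0.152, 0.988, -0.002], [-0.008, -0.001, -1.0]]
force: [8.2, -1.2, 11.4]
width: 0.239
grasp_force: 61.4
r 75.9 wound 88.5 z 197.3 F tang 8.3 rad 0.2 z 11.4 0.23944847861567992 t 16.30
```

```bash
python3 -m pendant '{"plan":[[[0,1.94,0.26,0.05,0,0,0],[0,3.75,1.0,0.1,0,0,0]]]}' >/dev/null; python3 a.py
python3 -m pendant '{"plan":[[[0,1.55,1.19,0.05,0,0,0],[0,2.75,2.75,0.1,0,0,0]]]}' >/dev/null; python3 a.py
python3 -m pendant '{"plan":[[[0,0.75,1.81,0.05,0,0,0],[0,1.0,3.75,0.1,0,0,0]]]}'>/dev/null; python3 a.py
```

```text
r 76.8 wound 118.2 z 196.1 F tang 8.7 rad 8.4 z 11.2 0.23708871943584164 t 16.60
r 77.3 wound 148.6 z 194.9 F tang 9.0 rad 10.8 z 13.7 0.24483820073811827 t 16.80
r 77.3 wound 178.9 z 193.8 F tang 8.3 rad 10.0 z 14.8 0.23965466436220775 t 17.00
```

```bash
python3 -m pendant '{"plan":[[[0,-0.26,1.94,0.05,0,0,0],[0,-1.0,3.75,0.1,0,0,0]]]}' >/dev/null; python3 a.py
python3 -m pendant '{"plan":[[[0,-1.19,1.55,0.05,0,0,0],[0,-2.75,2.75,0.1,0,0,0]]]}' >/dev/null; python3 a.py
python3 -m pendant '{"plan":[[[0,-1.81,0.75,0.05,0,0,0],[0,-3.75,1.0,0.1,0,0,0]]]}'>/dev/null; python3 a.py
```

```text
r 76.7 wound 209.3 z 192.8 F tang 8.7 rad 4.0 z 13.3 0.23794843754656156 t 17.20
r 75.8 wound 239.8 z 191.8 F tang 8.9 rad -3.7 z 12.2 0.2411352142492969 t 17.40
r 74.9 wound 269.9 z 190.6 F tang 8.9 rad -9.0 z 13.2 0.23906984672039955 t 17.60
```

```bash
python3 -m pendant '{"plan":[[[0,-1.94,-0.26,0.05,0,0,0],[0,-3.75,-1.0,0.1,0,0,0]]]}' >/dev/null; python3 a.py
python3 -m pendant '{"plan":[[[0,-1.55,-1.19,0.05,0,0,0],[0,-2.75,-2.75,0.1,0,0,0]]]}' >/dev/null; python3 a.py
python3 -m pendant '{"plan":[[[0,-0.75,-1.81,0.05,0,0,0],[0,-1.0,-3.75,0.1,0,0,0]]]}'>/dev/null; python3 a.py
```

```text
r 74.5 wound 299.8 z 189.2 F tang 9.0 rad -10.8 z 12.0 0.24065183455748873 t 17.80
r 74.7 wound 329.6 z 187.9 F tang 7.9 rad -9.7 z 9.0 0.24057370169567624 t 18.00
r 74.9 wound 359.3 z 186.9 F tang 9.2 rad -8.9 z 7.9 0.2371693324991433 t 18.20
```

```bash
python3 -m pendant '{"plan":[[[0,0.26,-1.94,0.05,0,0,0],[0,1.0,-3.75,0.1,0,0,0]]]}' >/dev/null; python3 a.py
python3 -m pendant '{"plan":[[[0,1.19,-1.55,0.05,0,0,0],[0,2.75,-2.75,0.1,0,0,0]]]}' >/dev/null; python3 a.py
python3 -m pendant '{"plan":[[[0,1.81,-0.75,0.05,0,0,0],[0,3.75,-1.0,0.1,0,0,0]]]}'>/dev/null; python3 a.py
```

```text
r 75.1 wound 29.0 z 186.3 F tang 8.8 rad -7.1 z 7.4 0.23841594687518597 t 18.40
r 75.5 wound 58.8 z 185.8 F tang 8.5 rad -3.9 z 9.1 0.24068736365347904 t 18.60
r 76.0 wound 88.5 z 185.3 F tang 9.5 rad 1.9 z 11.1 0.23824870345311996 t 18.80
```

```bash
python3 -m pendant '{"plan":[[[0,1.94,0.26,0.05,0,0,0],[0,3.75,1.0,0.1,0,0,0]]]}' >/dev/null; python3 a.py
python3 -m pendant '{"plan":[[[0,1.55,1.19,0.05,0,0,0],[0,2.75,2.75,0.1,0,0,0]]]}' >/dev/null; python3 a.py
```

```text
r 76.6 wound 118.4 z 184.4 F tang 9.2 rad 10.3 z 10.2 0.24284889470143495 t 19.00
r 77.2 wound 148.5 z 183.0 F tang 9.6 rad 9.9 z 13.8 0.23599829518976737 t 19.20
```

```bash
python3 -m pendant '{"plan":[[[0,0.75,1.81,0.05,0,0,0],[0,1.0,3.75,0.1,0,0,0]]]}'>/dev/null; python3 a.py
python3 -m pendant '{"plan":[[[0,-0.26,1.94,0.05,0,0,0],[0,-1.0,3.75,0.1,0,0,0]]]}' >/dev/null; python3 a.py
```

```text
r 77.2 wound 178.6 z 181.8 F tang 11.1 rad 9.9 z 14.8 0.23911387842792683 t 19.40
r 76.7 wound 208.8 z 180.8 F tang 13.2 rad 5.9 z 15.1 0.23769849295035433 t 19.60
```

Baseline-corrected rise puts contact at about 853° wound (2.37 turns), with a slope of about 1.8 N per 30° as expected. A quarter turn more gives about 943°, and it is at 929° now, so it needs 15° more.

```bash
python3 -m pendant '{"plan":[[[0,-0.57,0.8,0.03,0,0,0],[0,-1.19,1.55,0.05,0,0,0],[0,-1.19,1.55,0.05,0,0,0]]]}' >/dev/null; python3 a.py
python3 -m pendant '{"plan":[[[1,0,0,0,0,0,0],[1,0,0,0,0,0,0],[1,0,0,0,0,0,0],[1,0,0,0,0,0,0],[1,0,0,-4,0,0,0],[1,0,0,-8,0,0,0],[1,0,0,-12,0,0,0],[1,0,0,-16,0,0,0],[1,5,-5,-16,0,0,0],[1,5,-5,-16,0,0,0],[1,5,-5,-16,0,0,0]]]}'
python3 - <<'E'
from h import *
for n in("scene","side","wrist"):
    im,d,P,m=cloud(n,n+"9.png"); np.save(n+"P9.npy",P); X=P.reshape(-1,3)
    q=X[(abs(X[:,0]-570)<22)&(abs(X[:,1]-36)<22)&(X[:,2]>175)&(X[:,2]<205)]
    if len(q): print(n,"hub top",len(q),np.median(q,0),cv2.minAreaRect(q[:,:2].astype(np.float32)))
a,b,c=[cv2.imread(f"pics/{n}9.png") for n in("scene","side","wrist")]
o=np.zeros((600,800,3),np.uint8); o[:300,:400]=cv2.resize(a[150:300,180:380],(400,300),interpolation=3); o[:300,400:]=cv2.resize(b[140:290,230:430],(400,300),interpolation=3); o[300:,:400]=cv2.resize(c,(400,300))
o[300:,400:]=cv2.resize(a[195:285,240:360],(400,300),interpolation=3)
cv2.imwrite("pics/fin.png",o)
E
```

```text
r 76.0 wound 224.5 z 180.2 F tang 11.3 rad 10.0 z 18.6 0.23839510868915628 t 19.90
t: 21.0
position: [467.7, 53.2, 339.7]
tool_rot: [[-0.988, 0.152, 0.002], [0.152, 0.988, -0.001], [-0.002, -0.0, -1.0]]
force: [-0.3, 0.9, -0.4]
width: 1.001
grasp_force: 0.0
scene hub top 128 [573.5728809   40.23576257 187.90019459] ((570.6214599609375, 36.131832122802734), (35.53007125854492, 35.06934356689453), 43.20209503173828)
side hub top 93 [565.58494088  39.82811262 182.58957448] ((566.0049438476562, 39.22129440307617), (31.509790420532227, 38.89112854003906), 41.44663619995117)
wrist hub top 1166 [565.93494047  36.64504303 187.13162337] ((568.7636108398438, 36.27421951293945), (34.89830780029297, 34.888675689697266), 40.13428497314453)
```

View pics/fin.png

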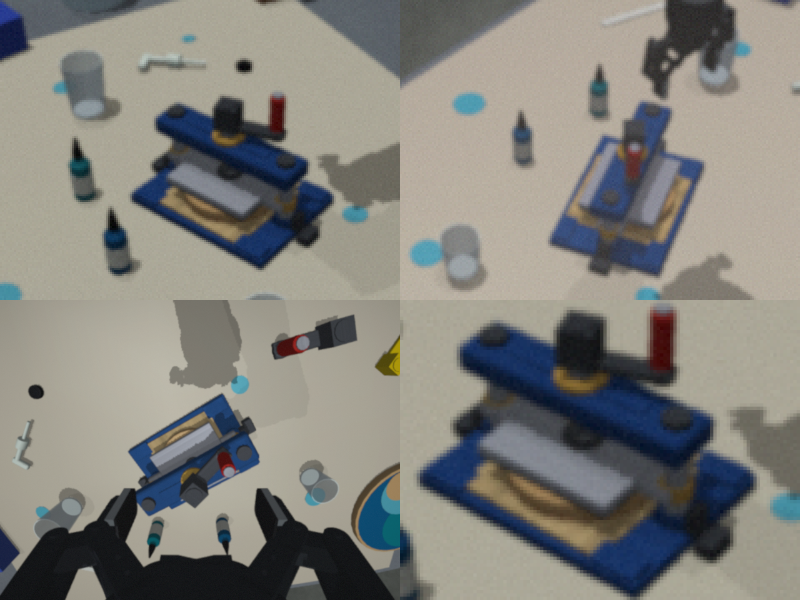

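The final view shows the crank home with the handle at (277,112) in the upper-left panel. The hub sank about 32 mm (31.5 expected), the platen is down on the board, and the bottles, cups and pump are standing where they were. The gripper is clear.

```bash
python3 -c "
from rig import order; print(order.job_done())"
```

```text
the job is handed in; nothing more can be done
None
```

The crank is fully home on the screw and the press is wound about a quarter turn past contact (about 2.62 turns in all). Contact was judged from the rise in handle force, accurate to about 10°. The crank is left on and released, the bottles, cups and pump look undisturbed in the final pictures, and the job was handed in at about 21 s.

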